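# Find the hidden release of a cat feeder by touch and spring its lid

### The arm

A 6-joint arm with a two-finger parallel gripper is mounted at the origin on the work surface. World frame = base frame: x ahead of the robot, y to its left, z up, the work surface at z = 0. Lengths are in m, angles in rad, forces in N, time in s.
With the tool pointing down it reaches from about 0.325 to 0.775 m from the base axis. Payload 9.3 kg.
Tool frame: the origin (TCP) lies between the finger pads; the fingertips stand arm.tcp_to_tips ahead of it and the grasp point (between the pads) lies 11 mm behind it (arm.tcp_to_tips is the distance from the TCP to the fingertips, in m); z points along the fingers, y is the line along which they close (so a half turn about z gives the same grasp; the last joint's range is limited). The gripper opens to 85 mm and grips with 20 to 120 N. Pads are 22 mm wide; open, the fingers measure 114 mm over their backs; the gripper's body (76 mm by 85 mm) begins 54 mm behind the grasp point. The pads swing forward as they close: fully open they stand 13 mm farther back than shut.
Start: joints at [1.012, 0.259, 0.021, 1.334, 0, 1.418], TCP at [0.217, 0.505, 0.239] pointing down, gripper open.
Joint ranges: [-3.04, 3.04], [-0.91, 1.82], [-1.04, 1.36], [-1.92, 1.95], [-1.52, 1.45], [-3.14, 3.14]. Speed limits (rad/s): [2.22, 2.22, 2.79, 3.14, 3.14, 3.14].

### API

Orientations are given as [roll, pitch, yaw] about the fixed x, y, z axes, in that order (R = Rz(yaw) Ry(pitch) Rx(roll)).
In Python, from bench import telemetry, optics, arm gives the robot as it stands.
- The arm moves only by the tool arm_command, never from a script. Its argument "motion" is a list of rows, each a list of 3 entries, a list of its own where there are three numbers: the shift along the tool's x, y, z in units of 200 mm (1.0 is 200 mm), then the turn about the tool's z in units of 90 degrees (1.0 is 90 degrees), then the gripper command: -1 is shut, 1 is fully open, values between are in proportion. A call has 1 to 10 rows; each row is the pose to reach, as a shift and turn from the pose commanded when the call began, along the tool's axes at that moment; what a row does not reach only later rows make up. A row lasts 1/8 s, in which the tool goes at most 62.5 mm and 10.7 degrees, less where a joint would pass 70% of its speed; a pose out of reach is approached as far as the arm can. A call with a number of a shift or a turn outside -1 to 1 is refused whole. A call with a gripper value outside its range is refused whole. The fingers move at their own pace and stop on an object; "grip_force" is the grip in N (left out, the last holds). Time passes only in rows, so rows that repeat a pose let the fingers close. It gives the time, the measured TCP pose, the force, the opening and the grip force at its end, in the units of the state.
- telemetry.get_state(): the state, without advancing time (a new reading comes with each control period).
- optics.snapshot(name): name is "side" or "top" or "wrist"; returns a dict with "color" (420x560x3 uint8, red, green, blue), "fx", "fy", "cx", "cy" (pixels), "pose" (4x4, takes a point from camera to world coordinates); the wrist camera has in their place "tool_from_camera" (4x4, takes a point from camera to tool coordinates, whose origin is the TCP and whose axes are the flange's). Camera axes: x right, y down, z forward; pixel columns grow to the right and rows downward; lengths in m; the calibration is good to about 2 mm. A picture is of the moment at which its call begins: read the wrist's pose just before it. There is no depth.
- arm.job_done(): hands the job in; it is judged then, once.
Trained networks look in a picture, given as the dict that the camera call returned (one of the last four; its "shot" number tells which), for a name from the list of things; names that differ only in an ending like _2 or _b are one class to them, and where a whole thing is asked for, a point or a joint stands for the part that bears it (a point fixed in the world has none). Each returns a list of dicts, best first, with "p" (0 to 1); they miss things now and then, are a little off and sometimes report something else, mostly with a low value. They report only what shows in the picture. A call takes as long as a camera call.
- optics.search_frame(label, picture): "bbox" ([centre column, centre row, width, height] in pixels, round what is visible of it).
- optics.regions_of(label, picture): "region" (420x560 bool, what is visible of it) and "bbox" ([centre column, centre row, width, height] in pixels, round what is visible of it).
- optics.pinpoint(label, picture): "uv" ([column, row] in pixels: a listed point, or the origin of a listed thing).
The state is a dict: "clock": time; "qpos": joint angles; "qd": joint speeds; "joint_torque": joint torques, N m; "position": TCP position; "tool_rot": TCP orientation; "ft_force": force on the tool from outside, world axes, zero at the start; "moment": the same for the moment, N m; "width": finger opening in m; "grasp_force": force on a finger pad.
Only numpy, scipy, OpenCV 4.12 (cv2) and the standard library are available. Lean on these libraries where they do the work, as an engineer would, in place of code of your own. Each camera call takes 0.05 s, during which the arm holds its last target. There are 200 camera calls.

### The job

The cat feeder's sprung lid is held shut by a hidden release pad, flush and of the same grey as the flat strip along the feeder's front, and nobody remembers where along the strip it was set. Feel gently along the strip with the fingertips until it gives under the touch, press it so that the catch lets go and the lid springs open, then take your hand away and leave the lid standing open. Leave the bucket, the cups and the tin where they are: nothing is to be picked up or pushed about.

Things in the scene. Friction and masses are not known exactly. Their poses are not given: they have to be found in the camera images.
- feeder: Two-meal cat feeder fixed by suction feet, 250 mm (x) by 400 mm (y) by 78 mm high: ivory, turquoise field on the lid, grey front deck. Origin: centre of its underside; x points from deck to the lid's hinge, y along the deck, z up. Level top at z = 78 mm: grey deck x = -125 to -52 mm; lid flush with it, x = -50 to +112, y = -163 to +163 mm. Rigid under a downward push, except for the release pad.
- strip_right (a point): Point on the deck's surface at feeder x = -85, y = -55, z = 78 mm: one end of the line (feeder x = -85 mm) on which the hidden release pad's centre lies; where on the line differs each time. Axes as the feeder's. The pad is a plate 42 mm (x) by 50 mm (y) in an opening 44 by 52 mm, its top 1.5 mm below the deck, the same grey, with only a hairline gap round it.
- strip_left (a point): The other end of that line, at feeder x = -85, y = +55, z = 78 mm. The pad sinks straight down on a spring, about 1 N at first and 3 to 5 N fully down after 6 mm. The catch lets go when it has sunk 3 to 4 mm (5 to 6 mm below the deck), so the fingertips must fit inside the opening; half on the rigid deck, half on the pad, they feel only the deck. It springs back when let go.
- lid (a joint): The feeder's lid, rad: 0 shut and latched (up to 0.02 of play), growing as its front edge rises; hinged at feeder x = +112, z = 70 mm. Once the catch lets go, its damped spring lifts it in about 3 s to its stop at 1.25, where it stays; the front edge, 162 mm from the hinge, swings up and away from the strip.
- bucket: Closed turquoise bucket with a twist cap and a wire bail, 174 mm across, 173 mm high, 0.9 kg, loose, standing to the left of the feeder. Origin: centre of its underside, z up. Leave alone.
- cup_outer: Outer of two nested aluminium cups, 72 mm across the rim, 75 mm high, loose, standing on a grey silicone mat (240 x 150 x 4 mm) to the right of the feeder. Origin: centre of its underside, z up. Leave alone.
- cup_inner: Inner aluminium cup, 62 mm across the rim, 92 mm high, standing loose in the outer cup, rim 99 mm above the shelf. Origin: centre of its underside, z up. Leave alone.
- tin: Small cat-food tin with a purple label, 66 mm across, 40 mm high, loose, standing on the same mat. Origin: centre of its underside, z up. Leave alone.

How it is judged:
At the end, for the whole second after the job is handed in: The lid stands open at its stop (beyond 1.1 rad) and at rest, and bucket, both cups and tin stand upright within 20 mm of where they were (value of joint lid above 1.1 rad and velocity of joint lid below 0.1 rad/s and distance of each of cup_outer, cup_inner, tin, bucket from where it was at the start of the episode below 0.02 m and angle between each of cup_outer, cup_inner, tin, bucket's own z axis and vertical below 0.15 rad); the robot touches nothing.
It fails at once if The feeder is pushed harder than 40 N (it is to be felt gently) (contact force between any of the fingers, the arm and feeder above 40 N).
It fails at once if The bucket, a cup or the tin is lifted, carried, knocked or pushed more than 20 mm (distance of any of cup_outer, cup_inner, tin, bucket from where it was at the start of the episode above 0.02 m).
It also fails if it takes over 58 s, if anything falls off the work surface, if the arm or the gripper's body presses on something with over 40 N, if the wrist force passes 120 N, or if a joint passes its speed limit or range.

## Working session

There is one attempt and no reset: what is moved stays moved. The work goes in short steps, Python scripts to look and compute and a tool call to move; the robot and the scene stay as the last step left them, time stands still between calls to the robot, and variables do not carry over. Pictures are saved under pics/ and viewed, at most 10 in all, crops included, and the job is handed in when it is done.

Besides the shell and the picture viewer there is one more tool, called as a command line: name --argument value ..., lists and objects as JSON in quotes. arm_command: Moves the arm, as the interface text tells. Its arguments: {"type":"object","properties":{"motion":{"type":"array","items":{"type":"array"}},"grip_force":{"type":"number"}},"required":["motion"]}

```bash
mkdir -p pics
cat > h.py <<'E'
import numpy as np, cv2
from bench import telemetry, optics, arm
def ray(p,uv,z):
    T=np.array(p["pose"]); d=T[:3,:3]@np.array([(uv[0]-p["cx"])/p["fx"],(uv[1]-p["cy"])/p["fy"],1]); o=T[:3,3]
    return o+d*(z-o[2])/d[2]
E
python3 - <<'E'
from h import *
s=telemetry.get_state(); print({k:np.round(v,3) for k,v in s.items()}, arm.tcp_to_tips)
ims=[]
for c in ("top","side"):
    p=optics.snapshot(c); ims.append(p["color"])
    for n,z in (("feeder",0),("strip_right",.078),("strip_left",.078),("bucket",0),("cup_outer",.004),("tin",.004)):
        r=optics.pinpoint(n,p)
        for q in r[:2]: print(c,n,round(q["p"],2),np.round(q["uv"]),np.round(ray(p,q["uv"],z),3))
cv2.imwrite("pics/a.png",cv2.resize(np.vstack(ims)[:,:,::-1],(400,600)) if 0 else cv2.resize(np.hstack(ims)[:,:,::-1],(800,300)))
cv2.imwrite("pics/top.png",ims[0][:,:,::-1]);cv2.imwrite("pics/side.png",ims[1][:,:,::-1])
E
```

```text
{'clock': np.float64(0.0), 'qpos': array([ 1.012,  0.259,  0.021,  1.334, -0.   ,  1.418]), 'qd': array([-0.   ,  0.   , -0.   , -0.002, -0.001, -0.003]), 'joint_torque': array([-2.0000e-03, -5.5565e+01,  3.4453e+01,  1.4000e-02, -0.0000e+00,
        0.0000e+00]), 'position': array([0.217, 0.505, 0.239]), 'tool_rot': array([-3.14 , -0.   ,  2.736]), 'ft_force': array([-0.502,  0.151,  0.155]), 'moment': array([-0.015, -0.012, -0.021]), 'grasp_force': np.float64(0.0), 'width': np.float64(0.085)} 0.008
top feeder 0.9 [271. 217.] [0.586 0.093 0.   ]
top feeder 0.72 [368. 256.] [ 0.468 -0.214  0.   ]
top strip_right 0.83 [281. 248.] [0.487 0.059 0.078]
top strip_left 0.93 [247. 234.] [0.525 0.162 0.078]
top strip_left 0.7 [281. 248.] [0.486 0.06  0.078]
top bucket 0.66 [157. 210.] [0.598 0.457 0.   ]
top cup_outer 0.43 [375. 218.] [ 0.589 -0.235  0.004]
top tin 0.8 [366. 255.] [ 0.473 -0.209  0.004]
side feeder 0.89 [272. 227.] [0.581 0.09  0.   ]
side strip_right 0.7 [239. 218.] [0.491 0.068 0.078]
side strip_left 0.85 [240. 188.] [0.514 0.177 0.078]
side bucket 0.84 [251. 141.] [0.605 0.473 0.   ]
side cup_outer 0.62 [312. 332.] [ 0.591 -0.226  0.004]
side tin 0.85 [256. 338.] [ 0.472 -0.21   0.004]
```

View pics/top.png

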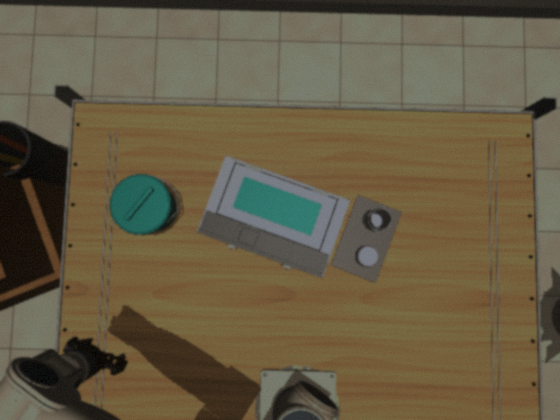

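View pics/side.png

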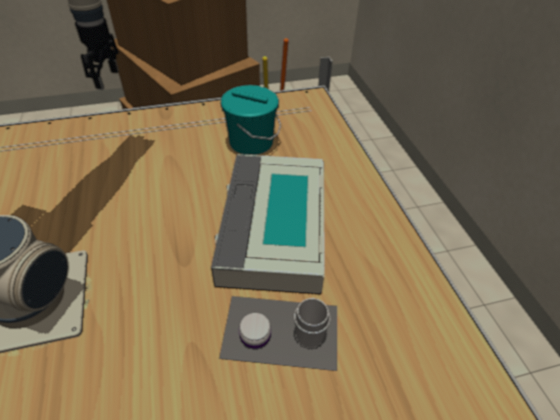

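The top view shows the feeder rotated (front-left corner near (198,228), front-right near (324,276)). A faint square outline sits on the deck at about (248,238), and in the side view at about (240,205). I'll zoom in on it and fit the feeder pose.

Run:
```python
from h import *
ims=[]
for c,b in (("top",(190,195,150,90)),("side",(205,145,90,150))):
    p=optics.snapshot(c); x,y,w,h=b
    im=cv2.resize(p["color"][y:y+h,x:x+w,::-1],None,fx=4,fy=4,interpolation=cv2.INTER_CUBIC)
    im=cv2.convertScaleAbs(im,alpha=1.6)
    ims.append(im if c=="top" else cv2.rotate(im,cv2.ROTATE_90_CLOCKWISE)[:240] )
    r=optics.regions_of("feeder",p)[0]
    m=r["region"].astype(np.uint8); cs=max(cv2.findContours(m,0,1)[0],key=cv2.contourArea)
    P=np.array([ray(p,q[0],.078)[:2] for q in cs]).astype(np.float32)
    R=cv2.minAreaRect(P); print(c,R, np.round(cv2.boxPoints(R),3).tolist())
    if c=="top":
        for uv in ((239,230),(258,237),(254,250),(237,243)): print(uv,ray(p,uv,.078))
    np.save(c+"P.npy",P)
cv2.imwrite("pics/b.png",np.vstack([ims[0],ims[1][:,:600]]))
```

```text
top ((0.5789640545845032, 0.08835472166538239), (0.40325844287872314, 0.26022782921791077), 71.57781982421875) [[0.3919999897480011, -0.06199999898672104], [0.6389999985694885, -0.14399999380111694], [0.765999972820282, 0.23899999260902405], [0.5189999938011169, 0.32100000977516174]]
(239, 230) [0.53740773 0.18699342 0.078     ]
(258, 237) [0.51792223 0.12950977 0.078     ]
(254, 250) [0.47888987 0.14029934 0.078     ]
(237, 243) [0.49843375 0.191681   0.078     ]
side ((0.5742794871330261, 0.0681561529636383), (0.456680029630661, 0.2588806450366974), 71.3272705078125) [[0.3790000081062317, -0.10700000077486038], [0.6240000128746033, -0.1899999976158142], [0.7699999809265137, 0.24300000071525574], [0.5249999761581421, 0.32600000500679016]]
```

View pics/b.png

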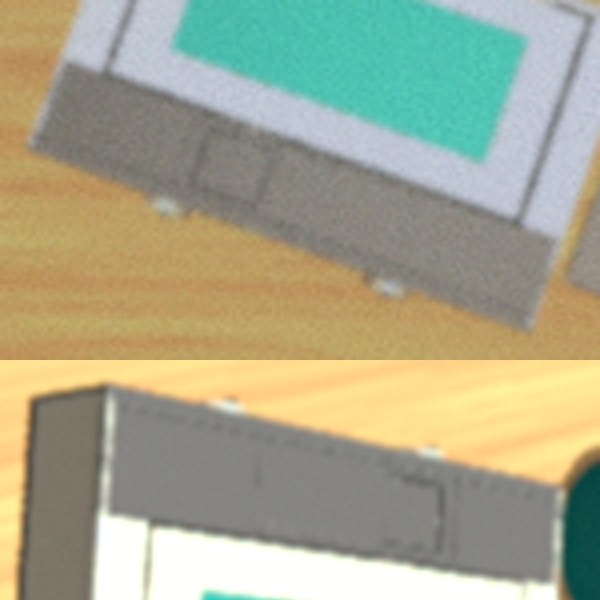

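The pad outline shows at about (249,236) in the top view, roughly feeder y = +45 mm. I'll move above it with the gripper shut and check with the wrist camera.

arm_command --motion '[[[-0.3, -0.15, 0], 0, -1], [[-0.6, -0.3, 0], 0, -1], [[-0.9, -0.45, 0], 0, -1], [[-1, -0.5, 0], 0, -1]]' --grip_force 20

```text
clock: 1.4
position: [0.3628, 0.3325, 0.2394]
tool_rot: [3.141, 0.0, 2.734]
ft_force: [-0.0, -0.0, 0.0]
width: 0.0121
grasp_force: 0.0
```

arm_command --motion '[[[-0.3, -0.15, 0], -0.054, -1], [[-0.6, -0.3, 0], -0.054, -1], [[-0.8, -0.45, 0], -0.054, -1], [[-0.8, -0.5, 0], -0.054, -1], [[-0.8, -0.5, 0], -0.054, -1], [[-0.8, -0.5, 0], -0.054, -1]]'

```text
clock: 2.15
position: [0.4684, 0.1804, 0.2395]
tool_rot: [3.141, 0.0, 2.822]
ft_force: [0.4, 0.3, -0.4]
width: 0.0
grasp_force: 0.0
```

```bash
cat >> h.py <<'E'
from scipy.spatial.transform import Rotation as Ro
def wpose(s,p):
    T=np.eye(4); T[:3,:3]=Ro.from_euler("xyz",s["tool_rot"]).as_matrix(); T[:3,3]=s["position"]
    p["pose"]=T@np.array(p["tool_from_camera"]); return p
E
python3 - <<'E'
from h import *
s=telemetry.get_state(); p=wpose(s,optics.snapshot("wrist"))
print(s["clock"],s["position"],s["tool_rot"],s["ft_force"],s["width"],arm.tcp_to_tips); print(np.round(p["tool_from_camera"],3))
for n in ("strip_right","strip_left"):
    for q in optics.pinpoint(n,p)[:1]: print(n,q["p"],q["uv"],ray(p,q["uv"],.078))
cv2.imwrite("pics/w.png",cv2.convertScaleAbs(p["color"][:,:,::-1],alpha=1.5))
np.save("wp.npy",{k:p[k] for k in("fx","fy","cx","cy","pose")},allow_pickle=True)
E
```

```text
2.15 [0.46837811 0.18042651 0.23950643] [3.14119074e+00 2.02836064e-04 2.82186681e+00] [ 0.35229964  0.26745518 -0.37081912] 4.4542134652698864e-05 0.008
[[ 0.001 -0.945 -0.326  0.084]
 [ 1.     0.     0.001  0.   ]
 [-0.001 -0.326  0.945 -0.135]
 [ 0.     0.     0.     1.   ]]
strip_left 0.86 [282.5, 245.1] [0.51935729 0.16536081 0.078     ]
```

View pics/w.png

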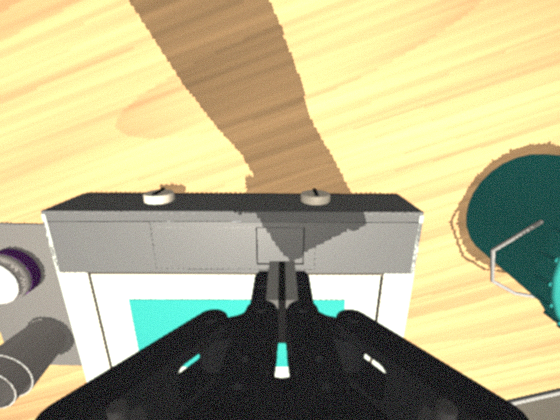

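The wrist view shows the pad outline at columns 256–305, rows 227–265, with its centre at about (280.5,246). The deck's ends are at columns about 50 and 418, and the image is aligned with the feeder. Next I'll compute the shift.

Run:
```python
from h import *
p=np.load("wp.npy",allow_pickle=True).item(); s=telemetry.get_state()
R=Ro.from_euler("xyz",s["tool_rot"]).as_matrix()
for uv in ((256,227),(305,227),(305,265),(256,265),(280.5,246),(52,270),(418,270),(46,212),(420,212)):
    w=ray(p,uv,.078); print(uv,np.round(w,4),"tool mm",np.round(1e3*R.T@(w-s["position"]),1))
```

```text
(256, 227) [0.4905 0.1452 0.078 ] tool mm [-32.  -26.7 161.4]
(305, 227) [0.5069 0.1946 0.078 ] tool mm [-32.   25.3 161.4]
(305, 265) [0.5502 0.1815 0.078 ] tool mm [-77.3  26.5 161.4]
(256, 265) [0.5331 0.1298 0.078 ] tool mm [-77.2 -27.9 161.4]
(280.5, 246) [0.5197 0.163  0.078 ] tool mm [-54.1  -0.7 161.4]
(52, 270) [ 0.4675 -0.0885  0.078 ] tool mm [ -83.4 -255.8  161.4]
(418, 270) [0.5959 0.2996 0.078 ] tool mm [-83.6 153.  161.5]
(46, 212) [ 0.406  -0.0568  0.078 ] tool mm [ -15.1 -245.   161.4]
(420, 212) [0.5285 0.3134 0.078 ] tool mm [-15.2 144.9 161.5]
```

arm_command --motion '[[[-0.255, 0, 0.2], 0, -1], [[-0.255, 0, 0.45], 0, -1], [[-0.255, 0, 0.62], 0, -1], [[-0.255, 0, 0.7], 0, -1], [[-0.255, 0, 0.7], 0, -1]]'

```text
clock: 2.92
position: [0.5164, 0.164, 0.0982]
tool_rot: [-3.141, -0.002, 2.822]
ft_force: [-0.3, -0.7, 0.7]
width: 0.0003
grasp_force: 0.0
```

arm_command --motion '[[[0, 0, 0.02], 0, -1], [[0, 0, 0.04], 0, -1], [[0, 0, 0.05], 0, -1], [[0, 0, 0.05], 0, -1]]'

```text
clock: 3.42
position: [0.5173, 0.1634, 0.0894]
tool_rot: [3.142, 0.0, 2.821]
ft_force: [0.1, 0.0, -0.6]
width: 0.0
grasp_force: 0.0
```

arm_command --motion '[[[0, 0, 0.008], 0, -1], [[0, 0, 0.016], 0, -1], [[0, 0, 0.016], 0, -1]]'

```text
clock: 3.8
position: [0.5172, 0.1633, 0.0859]
tool_rot: [-3.141, -0.0, 2.821]
ft_force: [-1.0, -0.5, 0.5]
width: -0.0003
grasp_force: 0.0
```

Tips are now about at deck level. I'll go on in 1.5 mm steps and watch the force.

arm_command --motion '[[[0, 0, 0.004], 0, -1], [[0, 0, 0.0075], 0, -1], [[0, 0, 0.0075], 0, -1]]'

```text
clock: 4.18
position: [0.5174, 0.1634, 0.0846]
tool_rot: [-3.142, 0.0, 2.821]
ft_force: [-0.9, -0.3, 0.1]
width: 0.0001
grasp_force: 0.2
```

arm_command --motion '[[[0, 0, 0.004], 0, -1], [[0, 0, 0.0075], 0, -1], [[0, 0, 0.0075], 0, -1]]'

```text
clock: 4.55
position: [0.5174, 0.1634, 0.0831]
tool_rot: [3.142, 0.0, 2.821]
ft_force: [0.0, -0.7, 2.5]
width: -0.0001
grasp_force: 1.1
```

It gives under only about 2 N, so this is the pad. Pressing further in small steps.

arm_command --motion '[[[0, 0, 0.004], 0, -1], [[0, 0, 0.0075], 0, -1], [[0, 0, 0.0075], 0, -1]]'

```text
clock: 4.92
position: [0.5172, 0.1634, 0.0813]
tool_rot: [-3.141, -0.0, 2.821]
ft_force: [0.2, -0.4, -0.3]
width: -0.0
grasp_force: 0.0
```

arm_command --motion '[[[0, 0, 0.004], 0, -1], [[0, 0, 0.0075], 0, -1], [[0, 0, 0.0075], 0, -1]]'

```text
clock: 5.3
position: [0.5173, 0.1634, 0.0801]
tool_rot: [-3.142, -0.0, 2.821]
ft_force: [-1.5, 0.1, 2.1]
width: -0.0
grasp_force: 1.3
```

arm_command --motion '[[[0, 0, 0.0055], 0, -1], [[0, 0, 0.0055], 0, -1], [[0, 0, 0.0055], 0, -1], [[0, 0, -0.06], 0, -1], [[0.1, 0, -0.12], 0, -1], [[0.35, 0, -0.2], 0, -1], [[0.65, 0, -0.4], 0, -1], [[0.65, 0, -0.6], 0, -1], [[0.65, 0, -0.6], 0, -1]]'

```text
clock: 6.42
position: [0.3936, 0.2053, 0.2039]
tool_rot: [3.138, 0.005, 2.822]
ft_force: [-1.0, -0.3, 0.2]
width: 0.0006
grasp_force: 0.0
```

arm_command --motion '[[[0, 0, 0], 0, -1], [[0, 0, 0], 0, -1], [[0, 0, 0], 0, -1], [[0, 0, 0], 0, -1], [[0, 0, 0], 0, -1], [[0, 0, 0], 0, -1], [[0, 0, 0], 0, -1], [[0, 0, 0], 0, -1], [[0, 0, 0], 0, -1], [[0, 0, 0], 0, -1]]'

```text
clock: 7.68
position: [0.394, 0.2044, 0.2001]
tool_rot: [3.142, 0.0, 2.821]
ft_force: [-0.6, -0.2, 0.2]
width: -0.0001
grasp_force: 0.0
```

Run:
```python
from h import *
p=optics.snapshot("side"); cv2.imwrite("pics/s2.png",p["color"][:,:,::-1]); print(telemetry.get_state()["position"])
```

```text
[0.39396201 0.20436574 0.20011689]
```

View pics/s2.png

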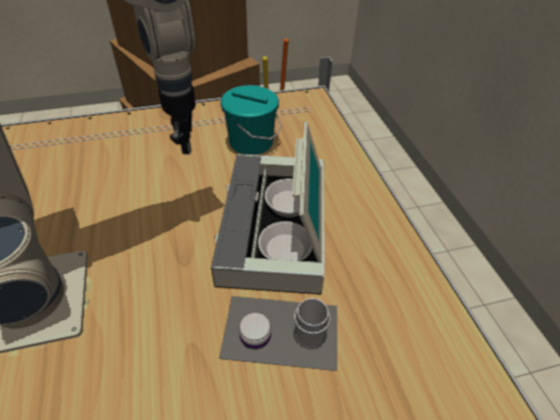

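The lid is standing open (top edge about (308,130)), and the cups, tin and bucket are where they were. I'll wait two more seconds for it to settle, check it's still, and hand in.

arm_command --motion '[[[0, 0, 0], 0, -1], [[0, 0, 0], 0, -1], [[0, 0, 0], 0, -1], [[0, 0, 0], 0, -1], [[0, 0, 0], 0, -1], [[0, 0, 0], 0, -1], [[0, 0, 0], 0, -1], [[0, 0, 0], 0, -1], [[0, 0, 0], 0, -1], [[0, 0, 0], 0, -1]]'

```text
clock: 8.98
position: [0.394, 0.2044, 0.2001]
tool_rot: [-3.142, 0.0, 2.821]
ft_force: [-0.2, 0.3, 0.3]
width: -0.0
grasp_force: 0.0
```

arm_command --motion '[[[0, 0, 0], 0, -1], [[0, 0, 0], 0, -1], [[0, 0, 0], 0, -1], [[0, 0, 0], 0, -1], [[0, 0, 0], 0, -1], [[0, 0, 0], 0, -1], [[0, 0, 0], 0, -1], [[0, 0, 0], 0, -1], [[0, 0, 0], 0, -1], [[0, 0, 0], 0, -1]]'

```text
clock: 10.22
position: [0.394, 0.2044, 0.2001]
tool_rot: [-3.142, -0.0, 2.821]
ft_force: [-0.6, -1.1, -0.1]
width: -0.0001
grasp_force: 0.0
```

Run:
```python
from h import *
p=optics.snapshot("side"); cv2.imwrite("pics/s3.png",p["color"][:,:,::-1])
print(arm.job_done())
```

```text
the job is handed in; nothing more can be done
None
```

I found the release pad and pressed it at low force; the lid sprang open, the hand is clear, and the bucket, cups and tin looked unmoved in the last picture I viewed. I handed the job in at about 10 s; no verdict was returned.

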